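Find the blue ink pot among the closed finds tins

ROBOT

A 7-joint arm with a two-finger parallel gripper is mounted at the origin on the work surface. World frame = base frame: x ahead of the robot, y to its left, z up, the work surface at z = 0. Lengths are in m, angles in rad, forces in N, time in s.
With the tool pointing down it reaches from about 0.425 to 0.875 m from the base axis. Payload 4.7 kg.
Tool frame: the origin (TCP) lies between the finger pads; the fingertips stand 14 mm ahead of it and the grasp point (between the pads) lies 5 mm behind it; z points along the fingers, y is the line along which they close (so a half turn about z gives the same grasp; the last joint's range is limited). The gripper opens to 87 mm and grips with 3 to 60 N. Pads are 19 mm wide; open, the fingers measure 117 mm over their backs; the gripper's body (75 mm by 190 mm) begins 51 mm behind the grasp point.
Start: joints at [1.276, 0.321, -0.07, 1.45, 0.023, 1.371, -0.057], TCP at [0.198, -0.619, 0.237] pointing down, gripper open.
Joint ranges: [-2.86, 2.86], [-0.3, 2.09], [-1.38, 1.24], [0.06, 2.45], [-1.56, 4.7], [0.09, 2.05], [-2.69, 2.69]. Speed limits (rad/s): [2.57, 2.57, 3.14, 3.14, 3.14, 3.14, 3.14].

INTERFACE

Orientations are given as a rotation vector (axis times angle).
In Python, from bench import ctrl gives the robot as it stands.
- The arm moves only by the tool step_arm, never from a script. Its argument "commands" is a list of rows, each an object with "travel": the shift along the tool's x, y, z in m, a list of three; "turn": the turn, a rotation vector about the tool's x, y, z in degrees, a list of three. A call has 1 to 5 rows; each row is the pose to reach, as a shift and turn from the pose commanded when the call began, along the tool's axes at that moment; what a row does not reach only later rows make up. A row lasts 1/10 s, in which the tool goes at most 50 mm and 8.59 degrees, less where a joint would pass 70% of its speed; a pose out of reach is approached as far as the arm can. A call with a gripper value outside its range is refused whole. "gripper" is the opening, from 0 (shut) to 1 (fully open), set as the call begins (left out, the last holds). The fingers move at their own pace and stop on an object; "force" is the grip in N (left out, the last holds). Time passes only in rows, so rows that repeat a pose let the fingers close. It gives the time, the measured TCP pose, the force, the opening and the grip force at its end, in the units of the state.
- ctrl.get_state(): the state, without advancing time (a new reading comes with each control period).
- ctrl.get_image(name): name is "side" or "top" or "wrist"; returns the picture (420x560x3 uint8, red, green, blue); there is no depth.
- ctrl.camera_model(name): a dict with "fx", "fy", "cx", "cy" (pixels), "R" (3x3) and "t" (3): a world point X has camera coordinates R X + t; the wrist camera has in their place "T_tool_cam" (4x4, takes a point from camera to tool coordinates, whose origin is the TCP and whose axes are the flange's). Camera axes: x right, y down, z forward; pixel columns grow to the right and rows downward; lengths in m; the calibration is good to about 2 mm. A picture is of the moment at which its call begins: read the wrist's pose just before it. camera_model takes no time and is no camera call.
- ctrl.close_job(): hands the job in; it is judged then, once.
The state is a dict: "time": time; "joint_positions": joint angles; "qd": joint speeds; "joint_torque": joint torques, N m; "position": TCP position; "tool_rot": TCP orientation; "ft_force": force on the tool from outside, world axes, zero at the start; "torque": the same for the moment, N m; "grip_width": opening from 0.0 (shut) to 1.0 (fully open); "grip_force": force on a finger pad.
Only numpy, scipy, OpenCV 4.12 (cv2) and the standard library are available. Lean on these libraries where they do the work, as an engineer would, in place of code of your own. Each camera call takes 0.05 s, during which the arm holds its last target. There are 200 camera calls.

TASK

One of the two closed green finds tins holds a small blue glass ink pot, the other only red potsherds. Lift the lids to see which, then take the ink pot out and set it down gently, upright, inside the small black tray lined with white paper next to the tins. Any lid you take off should end up lying flat with its knob up, on the table or back on a tin.

Things in the scene. Friction and masses are not known exactly. Their poses are not given: they have to be found in the camera images.
- lid_1_knob (a point): centre of the black knob (upright cylinder, 26 mm across, 28 mm high) of a loose round green lid on a green tin; 14 mm above the lid's top face, z up. Lid: disc 144 mm across, 5 mm thick, below it a plug 120 mm across, 3 mm deep, inside the tin's rim; 0.12 kg, lifts straight off. Laid on the table, the knob's centre is 22 mm up. Either lid may cover the ink pot.
- lid_2_knob (a point): centre of the knob of the other lid, the same in all as lid_1. Each lid starts loosely centred on its own tin: round, green, fixed to the table, 140 mm across outside, 132 mm inside, 62 mm high (knob centre then 81 mm up). Either lid may cover the ink pot.
- ink_pot_center (a point): centre of the cobalt-blue glass ink pot, 15 mm above its foot, z up: straight round body 32 mm across, 19 mm high, then a neck (24 mm at the lip), 30 mm high in all, 0.05 kg. It starts loose and upright, within 10 mm of the middle of one tin, on a firm white bed whose top is 24 mm above the table; its lip is 8 mm below the rim. The other tin's sherds are fixed.
- tray: the small black open tray, fixed to the table, 170 mm (its x) by 150 mm (its y) outside, 30 mm high, walls and floor 4 mm thick, white paper on its floor. It stands to the left or the right of the two tins. Origin: centre of its underside, on the table; z up.

How it is judged:
By the outcome, as a careful person would: the job done as asked, in the order asked, and still so for the second after the job is handed in, with the robot touching nothing.
It also fails if it takes over 72 s, if anything falls off the work surface, if the arm or the gripper's body presses on something with over 40 N, if the wrist force passes 120 N, or if a joint passes its speed limit or range.

## Working session

There is one attempt and no reset: what is moved stays moved. The work goes in short steps, Python scripts to look and compute and a tool call to move; the robot and the scene stay as the last step left them, time stands still between calls to the robot, and variables do not carry over. Pictures are saved under pics/ and viewed, at most 10 in all, crops included, and the job is handed in when it is done.

Besides the shell and the picture viewer there is one more tool, called after "Request:" in YAML: its name, and indented under it one key for each argument. step_arm: Moves the arm, as the interface text tells. Its arguments: {"type":"object","properties":{"commands":{"type":"array"},"gripper":{"type":"number"},"force":{"type":"number"}},"required":["commands"]}

```bash
mkdir -p pics
cat > h.py <<'E'
from bench import ctrl
import numpy as np, cv2
from scipy.spatial.transform import Rotation as Ro
def snap(n,f):
    s=ctrl.get_state(); im=ctrl.get_image(n); cv2.imwrite('pics/'+f,im[:,:,::-1]); return s,im
def ray(n,u,v,s=None):
    m=ctrl.camera_model(n); d=np.array([(u-m['cx'])/m['fx'],(v-m['cy'])/m['fy'],1])
    if n=='wrist':
        T=np.array(m['T_tool_cam']); R=Ro.from_rotvec(s['tool_rot']).as_matrix()
        return R@T[:3,3]+s['position'], R@T[:3,:3]@d
    R=np.array(m['R']); return -R.T@np.array(m['t']), R.T@d
def atz(n,u,v,z,s=None):
    o,d=ray(n,u,v,s); return o+d*(z-o[2])/d[2]
def intool(p,s): return Ro.from_rotvec(s['tool_rot']).as_matrix().T@(np.array(p)-s['position'])
E
python3 - <<'E'
from h import *
s,a=snap('top','top.png'); _,b=snap('side','side.png')
print(s); print(ctrl.camera_model('wrist')); print(Ro.from_rotvec(s['tool_rot']).as_matrix().round(3))
E
```

```text
{'time': 0.0, 'joint_positions': array([ 1.2761253 ,  0.32184678, -0.07007778,  1.45166387,  0.02260839,
        1.37076447, -0.05693303]), 'qd': array([-6.24171825e-04,  8.02373129e-05,  5.54578324e-04, -6.45901179e-04,
       -7.95535423e-04, -2.52916091e-03, -5.84387436e-04]), 'joint_torque': array([ 2.33634746e-04, -4.91279769e+01, -4.03612750e-01, -3.12521517e+01,
       -6.37101755e-02,  4.36884561e-02,  1.62156934e-04]), 'position': array([ 0.19731917, -0.61878947,  0.23545156]), 'tool_rot': array([-3.10239733e+00, -4.82795071e-01,  6.21607568e-04]), 'ft_force': array([ 0.15446706,  0.0535582 , -0.07022401]), 'torque': array([-0.02292712,  0.01256215,  0.01155235]), 'grip_force': 0.0, 'grip_width': 0.9987536629150524}
{'fx': 334.76844032081215, 'fy': 334.76844032081215, 'cx': 272.6866076874821, 'cy': 209.05156094620133, 'T_tool_cam': array([[-9.67838245e-04, -9.59388925e-01, -2.82085012e-01,
         7.73854743e-02],
       [ 9.99999505e-01, -8.64001587e-04, -4.92490589e-04,
        -3.94342428e-04],
       [ 2.28768119e-04, -2.82085349e-01,  9.59389287e-01,
        -1.47970853e-01],
       [ 0.00000000e+00,  0.00000000e+00,  0.00000000e+00,
         1.00000000e+00]])}
[[ 0.953  0.304 -0.001]
 [ 0.304 -0.953  0.002]
 [-0.    -0.002 -1.   ]]
```

View pics/top.png

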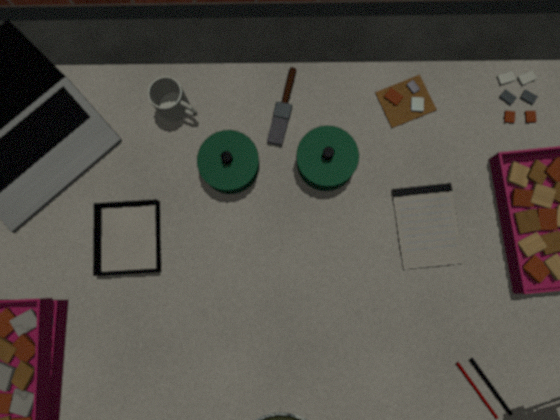

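View pics/side.png

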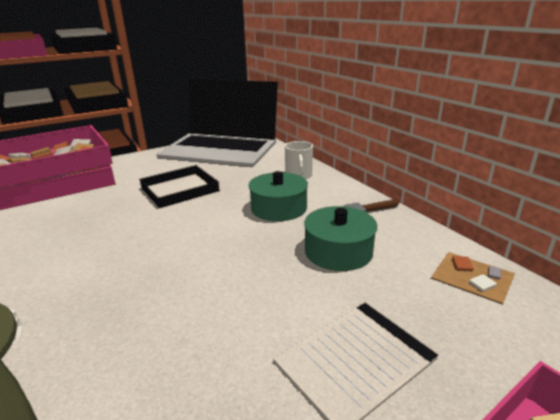

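The top view shows knobs at about (227,158) and (328,154), and the tray with corners (95,202), (160,201), (160,272) and (96,275). The side view agrees: the tray stands to the left of the tins.

Run:
```python
from h import *
s=ctrl.get_state()
for u,v in [(227,158),(328,154)]: 
    p=atz('top',u,v,.09); print(p.round(3),np.hypot(*p[:2]))
c=np.array([atz('top',u,v,.03) for u,v in [(95,202),(160,201),(160,272),(96,275)]]);print(c.round(3),c.mean(0).round(3), np.linalg.norm(c-np.roll(c,1,0),axis=1))
# refine lid centres by colour
hsv=cv2.cvtColor(cv2.imread('pics/top.png'),cv2.COLOR_BGR2HSV)
m=cv2.inRange(hsv,(65,90,30),(95,255,255));n,l,st,ce=cv2.connectedComponentsWithStats(m)
for i in range(1,n):
    if st[i,4]>500: print(st[i],ce[i],atz('top',*ce[i],.067).round(3))
```

```text
[0.676 0.122 0.09 ] 0.6874222385184934
[ 0.684 -0.104  0.09 ] 0.692239981495653
[[0.588 0.441 0.03 ]
 [0.59  0.286 0.03 ]
 [0.425 0.279 0.03 ]
 [0.417 0.427 0.03 ]] [0.505 0.358 0.03 ] [0.17089288 0.15440938 0.16533436 0.14800163]
[ 297  126   62   61 2784] [326.94899425 156.37140805] [ 0.685 -0.103  0.067]
[ 198  131   60   61 2737] [227.65984655 160.59700402] [0.677 0.124 0.067]
```

Request:
step_arm:
  commands:
    - {"travel": [0.042, -0.023, 0], "turn": [0, 0, 0]}
    - {"travel": [0.084, -0.046, 0], "turn": [0, 0, 0]}
    - {"travel": [0.126, -0.07, 0], "turn": [0, 0, 0]}
    - {"travel": [0.168, -0.093, 0], "turn": [0, 0, 0]}
    - {"travel": [0.21, -0.116, 0], "turn": [0, 0, 0]}
  gripper: 0.7
  force: 20

```text
time: 0.6
position: [0.3632, -0.4432, 0.2362]
tool_rot: [-3.104, -0.483, 0.001]
ft_force: [0.3, -0.7, 0.8]
grip_width: 0.719
grip_force: 0.0
```

Request:
step_arm:
  commands:
    - {"travel": [0.042, -0.023, 0], "turn": [0, 0, 0]}
    - {"travel": [0.084, -0.046, 0], "turn": [0, 0, 0]}
    - {"travel": [0.126, -0.07, 0], "turn": [0, 0, 0]}
    - {"travel": [0.168, -0.093, 0], "turn": [0, 0, 0]}
    - {"travel": [0.21, -0.116, 0], "turn": [0, 0, 0]}

```text
time: 1.1
position: [0.5279, -0.269, 0.2363]
tool_rot: [3.104, 0.483, -0.001]
ft_force: [0.9, 0.1, -0.0]
grip_width: 0.696
grip_force: 0.0
```

Request:
step_arm:
  commands:
    - {"travel": [0.042, -0.023, 0], "turn": [0, 0, 0]}
    - {"travel": [0.084, -0.046, 0], "turn": [0, 0, 0]}
    - {"travel": [0.126, -0.07, 0], "turn": [0, 0, 0]}
    - {"travel": [0.168, -0.093, 0], "turn": [0, 0, 0]}
    - {"travel": [0.2, -0.11, 0], "turn": [0, 0, 0]}

```text
time: 1.6
position: [0.6856, -0.1015, 0.2358]
tool_rot: [-3.102, -0.487, 0.0]
ft_force: [0.4, -0.7, -1.0]
grip_width: 0.7
grip_force: 0.0
```

Run:
```python
from h import *
s,a=snap('wrist','w1.png');print(s['time'],s['position'],s['tool_rot'],s['ft_force'])
print(intool([.685,-.104,.085],s))
```

```text
1.6 [ 0.68555398 -0.10151593  0.23578977] [-3.10193017e+00 -4.86929465e-01  4.97939651e-04] [ 0.37000546 -0.72051755 -0.95433653]
[-0.00128042  0.00245206  0.15078588]
```

View pics/w1.png

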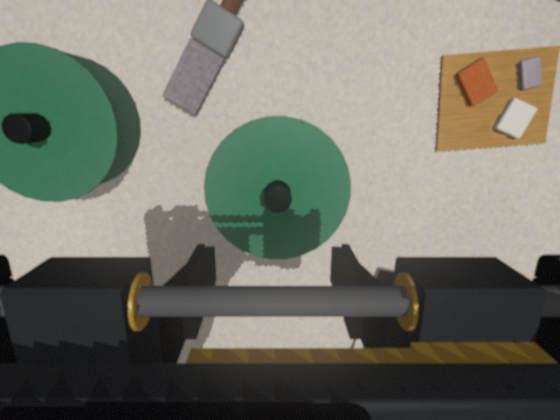

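The wrist view shows the lid disc centred at about (278,188) with its knob at about (277,197), directly ahead. The other lid's knob is at about (17,128).

Run:
```python
from h import *
s=ctrl.get_state()
for u,v,z in [(278,188,.067),(277,199,.092),(17,128,.095)]:
    p=atz('wrist',u,v,z,s); print(p.round(4),intool([*p[:2],.085],s).round(4))
```

```text
[ 0.6955 -0.0962  0.067 ] [0.0057 0.0045 0.1501]
[ 0.6908 -0.0965  0.092 ] [0.0012 0.0034 0.1501]
[0.6815 0.131  0.095 ] [ 0.0635 -0.2157  0.1516]
```

Run:
```python
from h import *
s=ctrl.get_state(); print(s['position'],s['qd'].round(3))
s0=dict(position=np.array([0.68555398,-0.10151593,0.23578977]),tool_rot=np.array([-3.10193017,-0.486929465,0.000497939651]))
for u,v,z in [(278,188,.067),(277,199,.092),(17,128,.095)]:
    p=atz('wrist',u,v,z,s0); print(p.round(4),intool([*p[:2],.085],s).round(4))
```

```text
[ 0.68837128 -0.09473831  0.2350646 ] [ 0.036 -0.054 -0.008  0.09  -0.05   0.024  0.098]
[ 0.6921 -0.1039  0.067 ] [1.00e-04 1.08e-02 1.50e-01]
[ 0.6875 -0.1042  0.092 ] [-0.0044  0.0096  0.15  ]
[0.68   0.1232 0.095 ] [ 0.0597 -0.2087  0.1515]
```

Request:
step_arm:
  commands:
    - {"travel": [0.002, 0, 0.03], "turn": [0, 0, 0]}
    - {"travel": [0.002, 0, 0.06], "turn": [0, 0, 0]}
    - {"travel": [0.002, 0, 0.09], "turn": [0, 0, 0]}
    - {"travel": [0.002, 0, 0.1], "turn": [0, 0, 0]}
    - {"travel": [0.002, 0, 0.1], "turn": [0, 0, 0]}

```text
time: 2.15
position: [0.6847, -0.1047, 0.1344]
tool_rot: [-3.103, -0.483, 0.006]
ft_force: [-0.4, 0.6, -0.7]
grip_width: 0.703
grip_force: 0.0
```

Request:
step_arm:
  commands:
    - {"travel": [0, 0, 0.01], "turn": [0, 0, 0]}
    - {"travel": [0, 0, 0.01], "turn": [0, 0, 0]}
    - {"travel": [0, 0, 0.01], "turn": [0, 0, 0]}

```text
time: 2.45
position: [0.6867, -0.1045, 0.1276]
tool_rot: [3.104, 0.483, 0.002]
ft_force: [-0.6, -0.1, 0.4]
grip_width: 0.704
grip_force: 0.0
```

Run:
```python
from h import *
s,a=snap('wrist','w2.png');print(s['time'],s['position'],s['tool_rot'],s['ft_force'],s['qd'].round(3))
print(intool([.687,-.104,.085],s))
```

```text
2.45 [ 0.68668147 -0.10451646  0.12757609] [3.10366892e+00 4.82936650e-01 2.16889724e-03] [-0.61728501 -0.10014814  0.44963769] [ 0.001 -0.003 -0.002 -0.005 -0.    -0.001 -0.001]
[ 0.00040606 -0.00042848  0.04257633]
```

View pics/w2.png

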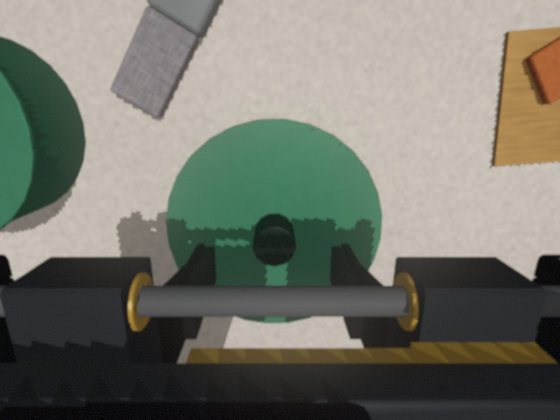

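The knob is centred between the fingers at about (274,240), and the disc centre is at about (274,220).

Run:
```python
from h import *
s=ctrl.get_state();print(s['position'])
for u,v,z in [(274,220,.067),(274,226,.095),(274,245,.09)]:
    p=atz('wrist',u,v,z,s); print(p.round(4),intool([*p[:2],.085],s).round(4))
```

```text
[ 0.68673458 -0.10450216  0.12768278]
[ 0.6951 -0.1023  0.067 ] [0.0086 0.0004 0.0427]
[ 0.7004 -0.1005  0.095 ] [0.0142 0.0002 0.0427]
[ 0.6873 -0.1046  0.09  ] [0.0004 0.0003 0.0427]
```

Request:
step_arm:
  commands:
    - {"travel": [0.003, 0, 0.02], "turn": [0, 0, 0]}
    - {"travel": [0.003, 0, 0.035], "turn": [0, 0, 0]}
    - {"travel": [0.003, 0, 0.042], "turn": [0, 0, 0]}
    - {"travel": [0.003, 0, 0.042], "turn": [0, 0, 0]}
    - {"travel": [0.003, 0, 0.042], "turn": [0, 0, 0]}

```text
time: 3.0
position: [0.6892, -0.1036, 0.0848]
tool_rot: [3.104, 0.483, 0.0]
ft_force: [0.8, -0.7, -0.5]
grip_width: 0.699
grip_force: 0.0
```

Request:
step_arm:
  commands:
    - {"travel": [0, 0, 0], "turn": [0, 0, 0]}
    - {"travel": [0, 0, 0], "turn": [0, 0, 0]}
    - {"travel": [0, 0, 0], "turn": [0, 0, 0]}
    - {"travel": [0, 0, 0], "turn": [0, 0, 0]}
    - {"travel": [0, 0, 0], "turn": [0, 0, 0]}
  gripper: 0.1
  force: 20

```text
time: 3.5
position: [0.6891, -0.1035, 0.0847]
tool_rot: [3.104, 0.483, 0.0]
ft_force: [-0.5, 0.4, 0.6]
grip_width: 0.327
grip_force: 0.0
```

Request:
step_arm:
  commands:
    - {"travel": [0, 0, -0.005], "turn": [0, 0, 0]}
    - {"travel": [0, 0, -0.02], "turn": [0, 0, 0]}
    - {"travel": [0, 0, -0.05], "turn": [0, 0, 0]}
    - {"travel": [0, 0, -0.08], "turn": [0, 0, 0]}
    - {"travel": [0, 0, -0.08], "turn": [0, 0, 0]}

```text
time: 4.0
position: [0.6923, -0.1034, 0.1715]
tool_rot: [3.101, 0.483, 0.016]
ft_force: [-0.0, -0.5, -0.0]
grip_width: 0.288
grip_force: 20.0
```

Run:
```python
from h import *
s,a=snap('wrist','w3.png'); _,b=snap('side','s3.png');_,c=snap('top','t3.png');s=ctrl.get_state();print(s['position'],s['ft_force'],s['grip_width'],s['grip_force'])
B=cv2.resize(b[150:290,220:420],(400,280));C=cv2.resize(c[110:210,170:400],(400,174))
o=np.zeros((460,800,3),np.uint8);o[:300,:400]=cv2.resize(a,(400,300));o[:280,400:]=B;o[280:454,400:]=C
cv2.imwrite('pics/m3.png',o[:,:,::-1])
```

```text
[ 0.68876917 -0.10353086  0.16460586] [-0.15931858 -0.12197551 -0.81440861] 0.2932035582270274 19.999811206944287
```

View pics/m3.png

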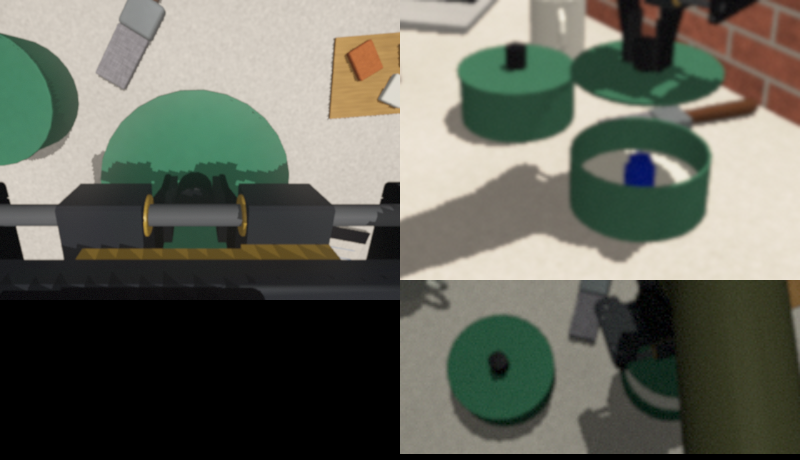

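The lid is held, and the ink pot is in this right-hand tin (blue in the side view). I'll lay the lid on the open table nearer the robot.

Request:
step_arm:
  commands:
    - {"travel": [-0.02, -0.013, 0], "turn": [0, 0, 0]}
    - {"travel": [-0.055, -0.035, 0], "turn": [0, 0, 0]}
    - {"travel": [-0.09, -0.058, 0], "turn": [0, 0, 0]}
    - {"travel": [-0.125, -0.08, 0], "turn": [0, 0, 0]}
    - {"travel": [-0.155, -0.1, 0], "turn": [0, 0, 0]}

```text
time: 4.65
position: [0.5077, -0.0549, 0.1627]
tool_rot: [-3.103, -0.483, 0.006]
ft_force: [0.1, 0.3, -0.0]
grip_width: 0.291
grip_force: 20.0
```

Request:
step_arm:
  commands:
    - {"travel": [-0.015, -0.01, 0], "turn": [0, 0, 0]}
    - {"travel": [-0.018, -0.012, 0.02], "turn": [0, 0, 0]}
    - {"travel": [-0.018, -0.012, 0.05], "turn": [0, 0, 0]}
    - {"travel": [-0.018, -0.012, 0.08], "turn": [0, 0, 0]}
    - {"travel": [-0.018, -0.012, 0.1], "turn": [0, 0, 0]}

```text
time: 5.15
position: [0.4876, -0.0493, 0.0615]
tool_rot: [-3.103, -0.483, 0.007]
ft_force: [-0.2, 1.0, -1.2]
grip_width: 0.293
grip_force: 20.0
```

Request:
step_arm:
  commands:
    - {"travel": [0, 0, 0.008], "turn": [0, 0, 0]}
    - {"travel": [0, 0, 0.016], "turn": [0, 0, 0]}
    - {"travel": [0, 0, 0.022], "turn": [0, 0, 0]}
    - {"travel": [0, 0, 0.022], "turn": [0, 0, 0]}
    - {"travel": [0, 0, 0.022], "turn": [0, 0, 0]}

```text
time: 5.65
position: [0.4907, -0.0495, 0.0431]
tool_rot: [3.104, 0.483, 0.002]
ft_force: [-0.6, -0.4, -0.7]
grip_width: 0.294
grip_force: 20.0
```

Request:
step_arm:
  commands:
    - {"travel": [0, 0, 0.003], "turn": [0, 0, 0]}
    - {"travel": [0, 0, 0.006], "turn": [0, 0, 0]}
    - {"travel": [0, 0, 0.009], "turn": [0, 0, 0]}
    - {"travel": [0, 0, 0.009], "turn": [0, 0, 0]}

```text
time: 6.05
position: [0.4897, -0.0494, 0.0331]
tool_rot: [-3.104, -0.483, 0.001]
ft_force: [0.5, -0.4, -2.0]
grip_width: 0.292
grip_force: 20.0
```

Request:
step_arm:
  commands:
    - {"travel": [0, 0, 0.002], "turn": [0, 0, 0]}
    - {"travel": [0, 0, 0.004], "turn": [0, 0, 0]}
    - {"travel": [0, 0, 0.004], "turn": [0, 0, 0]}

```text
time: 6.35
position: [0.4899, -0.0494, 0.0292]
tool_rot: [-3.104, -0.483, 0.001]
ft_force: [-1.1, -0.4, -1.7]
grip_width: 0.292
grip_force: 20.0
```

Request:
step_arm:
  commands:
    - {"travel": [0, 0, 0.001], "turn": [0, 0, 0]}
    - {"travel": [0, 0, 0.002], "turn": [0, 0, 0]}
    - {"travel": [0, 0, 0.002], "turn": [0, 0, 0]}

```text
time: 6.65
position: [0.4901, -0.0494, 0.0274]
tool_rot: [3.104, 0.483, -0.0]
ft_force: [0.2, -0.6, -0.6]
grip_width: 0.292
grip_force: 20.0
```

Request:
step_arm:
  commands:
    - {"travel": [0, 0, 0.001], "turn": [0, 0, 0]}
    - {"travel": [0, 0, 0.001], "turn": [0, 0, 0]}
    - {"travel": [0, 0, 0.001], "turn": [0, 0, 0]}

```text
time: 6.95
position: [0.4901, -0.0494, 0.0265]
tool_rot: [3.104, 0.483, -0.0]
ft_force: [-1.6, 0.1, -1.4]
grip_width: 0.293
grip_force: 20.0
```

Request:
step_arm:
  commands:
    - {"travel": [0, 0, 0.001], "turn": [0, 0, 0]}
    - {"travel": [0, 0, 0.001], "turn": [0, 0, 0]}
    - {"travel": [0, 0, 0.001], "turn": [0, 0, 0]}

```text
time: 7.25
position: [0.4903, -0.0494, 0.0263]
tool_rot: [3.104, 0.483, -0.0]
ft_force: [-2.0, 0.4, 5.6]
grip_width: 0.295
grip_force: 20.0
```

Request:
step_arm:
  commands:
    - {"travel": [0, 0, 0.001], "turn": [0, 0, 0]}
    - {"travel": [0, 0, 0.001], "turn": [0, 0, 0]}
    - {"travel": [0, 0, 0.001], "turn": [0, 0, 0]}

```text
time: 7.55
position: [0.4903, -0.0494, 0.0262]
tool_rot: [3.103, 0.483, -0.001]
ft_force: [-5.2, 1.0, 13.7]
grip_width: 0.294
grip_force: 20.0
```

Request:
step_arm:
  commands:
    - {"travel": [0, 0, -0.0015], "turn": [0, 0, 0]}
    - {"travel": [0, 0, -0.0015], "turn": [0, 0, 0]}

```text
time: 7.75
position: [0.4905, -0.0494, 0.0263]
tool_rot: [3.104, 0.483, 0.001]
ft_force: [0.2, -0.2, 3.2]
grip_width: 0.295
grip_force: 20.0
```

Request:
step_arm:
  commands:
    - {"travel": [0, 0, 0], "turn": [0, 0, 0]}
    - {"travel": [0, 0, 0], "turn": [0, 0, 0]}
    - {"travel": [0, 0, 0], "turn": [0, 0, 0]}
    - {"travel": [0, 0, 0], "turn": [0, 0, 0]}
    - {"travel": [0, 0, 0], "turn": [0, 0, 0]}
  gripper: 0.65

```text
time: 8.25
position: [0.4901, -0.0494, 0.0259]
tool_rot: [-3.104, -0.483, 0.0]
ft_force: [-0.1, 0.9, 0.2]
grip_width: 0.622
grip_force: 0.0
```

Request:
step_arm:
  commands:
    - {"travel": [0, 0, -0.03], "turn": [0, 0, 0]}
    - {"travel": [0, 0, -0.07], "turn": [0, 0, 0]}
    - {"travel": [0, 0, -0.11], "turn": [0, 0, 0]}
    - {"travel": [0, 0, -0.15], "turn": [0, 0, 0]}
    - {"travel": [0, 0, -0.175], "turn": [0, 0, 0]}

```text
time: 8.75
position: [0.4913, -0.0493, 0.2043]
tool_rot: [3.102, 0.483, 0.006]
ft_force: [0.7, -0.8, 0.0]
grip_width: 0.653
grip_force: 0.0
```

Request:
step_arm:
  commands:
    - {"travel": [0.035, 0.023, 0], "turn": [0, 0, 0]}
    - {"travel": [0.07, 0.045, 0], "turn": [0, 0, 0]}
    - {"travel": [0.105, 0.068, 0], "turn": [0, 0, 0]}
    - {"travel": [0.14, 0.09, 0], "turn": [0, 0, 0]}
    - {"travel": [0.165, 0.11, 0], "turn": [0, 0, 0]}

```text
time: 9.25
position: [0.6827, -0.1044, 0.2002]
tool_rot: [-3.104, -0.483, 0.0]
ft_force: [0.9, -0.7, 0.3]
grip_width: 0.65
grip_force: 0.0
```

Request:
step_arm:
  commands:
    - {"travel": [0, 0, 0], "turn": [0, 0, 0]}
    - {"travel": [0, 0, 0], "turn": [0, 0, 0]}
    - {"travel": [0, 0, 0], "turn": [0, 0, 0]}

```text
time: 9.55
position: [0.6799, -0.1032, 0.2011]
tool_rot: [-3.104, -0.484, 0.001]
ft_force: [-0.1, 0.4, 0.0]
grip_width: 0.648
grip_force: 0.0
```

Run:
```python
from h import *
s,a=snap('wrist','w4.png');np.save('s4.npy',np.r_[s['position'],s['tool_rot']]);print(s['time'],s['position'],s['tool_rot'],s['qd'].round(3))
hsv=cv2.cvtColor(a,cv2.COLOR_RGB2HSV);m=cv2.inRange(hsv,(105,120,30),(135,255,255));n,l,st,ce=cv2.connectedComponentsWithStats(m)
for i in range(1,n):
    if st[i,4]>60: print(st[i],ce[i],[atz('wrist',*ce[i],z,s).round(4) for z in (.04,.05)])
```

```text
9.55 [ 0.67990926 -0.10323201  0.20106968] [-3.10371920e+00 -4.84464462e-01  1.19897720e-03] [ 0.003 -0.018 -0.004  0.005  0.006 -0.001  0.001]
[264 174  30  31 706] [278.76345609 188.63314448] [array([ 0.6877, -0.1061,  0.04  ]), array([ 0.6898, -0.1053,  0.05  ])]
```

View pics/w4.png

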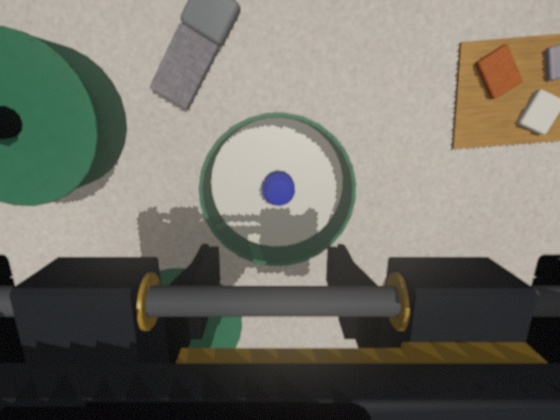

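The pot's blue lip and body show at (279,189), inside the tin's white bed, about (0.688, -0.106).

Request:
step_arm:
  commands:
    - {"travel": [0.007, 0.005, 0.02], "turn": [0, 0, 0]}
    - {"travel": [0.007, 0.005, 0.05], "turn": [0, 0, 0]}
    - {"travel": [0.007, 0.005, 0.08], "turn": [0, 0, 0]}
    - {"travel": [0.007, 0.005, 0.09], "turn": [0, 0, 0]}
    - {"travel": [0.007, 0.005, 0.09], "turn": [0, 0, 0]}

```text
time: 10.1
position: [0.6873, -0.1066, 0.1086]
tool_rot: [-3.103, -0.483, 0.006]
ft_force: [-0.2, 0.6, -0.4]
grip_width: 0.653
grip_force: 0.0
```

Request:
step_arm:
  commands:
    - {"travel": [0, 0, 0], "turn": [0, 0, 0]}
    - {"travel": [0, 0, 0], "turn": [0, 0, 0]}

```text
time: 10.3
position: [0.6902, -0.1067, 0.1132]
tool_rot: [3.103, 0.483, 0.005]
ft_force: [-0.1, -0.2, 0.1]
grip_width: 0.65
grip_force: 0.0
```

Run:
```python
from h import *
s,a=snap('wrist','w5.png');print(s['time'],s['position'],s['qd'].round(3))
hsv=cv2.cvtColor(a,cv2.COLOR_RGB2HSV);m=cv2.inRange(hsv,(105,120,30),(135,255,255));n,l,st,ce=cv2.connectedComponentsWithStats(m)
for i in range(1,n):
    if st[i,4]>60: print(st[i],ce[i],[(p.round(4),intool([*p[:2],.041],s).round(4)) for z in (.04,.05) for p in [atz('wrist',*ce[i],z,s)]])
```

```text
10.3 [ 0.69022355 -0.10669584  0.11315377] [-0.    -0.003 -0.001  0.001  0.002 -0.001 -0.001]
[250 209  38  25 638] [269.21159875 220.57680251] [(array([ 0.6934, -0.1027,  0.04  ]), array([ 0.004 , -0.0029,  0.0722])), (array([ 0.6966, -0.1018,  0.05  ]), array([ 0.0073, -0.0028,  0.0722]))]
[252 234  36  17 372] [270.21236559 242.83064516] [(array([ 0.6778, -0.1084,  0.04  ]), array([-0.0126, -0.0023,  0.0721])), (array([ 0.6816, -0.1072,  0.05  ]), array([-0.0086, -0.0022,  0.0721]))]
```

Request:
step_arm:
  commands:
    - {"travel": [-0.002, -0.0025, 0.02], "turn": [0, 0, 0]}
    - {"travel": [-0.002, -0.0025, 0.04], "turn": [0, 0, 0]}
    - {"travel": [-0.002, -0.0025, 0.055], "turn": [0, 0, 0]}
    - {"travel": [-0.002, -0.0025, 0.062], "turn": [0, 0, 0]}
    - {"travel": [-0.002, -0.0025, 0.066], "turn": [0, 0, 0]}

```text
time: 10.85
position: [0.6863, -0.105, 0.0448]
tool_rot: [3.104, 0.483, -0.0]
ft_force: [0.4, -0.1, 0.6]
grip_width: 0.65
grip_force: 0.0
```

Request:
step_arm:
  commands:
    - {"travel": [0, 0, 0.003], "turn": [0, 0, 0]}
    - {"travel": [0, 0, 0.006], "turn": [0, 0, 0]}
    - {"travel": [0, 0, 0.006], "turn": [0, 0, 0]}
    - {"travel": [0, 0, 0.006], "turn": [0, 0, 0]}

```text
time: 11.25
position: [0.6866, -0.1049, 0.0395]
tool_rot: [3.104, 0.483, 0.001]
ft_force: [-0.2, -0.9, 0.5]
grip_width: 0.651
grip_force: 0.0
```

Request:
step_arm:
  commands:
    - {"travel": [0, 0, 0], "turn": [0, 0, 0]}
    - {"travel": [0, 0, 0], "turn": [0, 0, 0]}
    - {"travel": [0, 0, 0], "turn": [0, 0, 0]}
    - {"travel": [0, 0, 0], "turn": [0, 0, 0]}
    - {"travel": [0, 0, 0], "turn": [0, 0, 0]}
  gripper: 0.2
  force: 10

```text
time: 11.75
position: [0.6864, -0.105, 0.0391]
tool_rot: [3.104, 0.483, 0.0]
ft_force: [-0.2, -0.1, 1.1]
grip_width: 0.36
grip_force: 10.0
```

Request:
step_arm:
  commands:
    - {"travel": [0, 0, 0], "turn": [0, 0, 0]}
    - {"travel": [0, 0, 0], "turn": [0, 0, 0]}
    - {"travel": [0, 0, 0], "turn": [0, 0, 0]}

```text
time: 12.05
position: [0.6863, -0.105, 0.0391]
tool_rot: [3.104, 0.483, 0.0]
ft_force: [-0.3, 0.3, 1.0]
grip_width: 0.36
grip_force: 10.0
```

Request:
step_arm:
  commands:
    - {"travel": [0, 0, -0.01], "turn": [0, 0, 0]}
    - {"travel": [0, 0, -0.035], "turn": [0, 0, 0]}
    - {"travel": [0, 0, -0.07], "turn": [0, 0, 0]}
    - {"travel": [0, 0, -0.105], "turn": [0, 0, 0]}
    - {"travel": [0, 0, -0.13], "turn": [0, 0, 0]}

```text
time: 12.55
position: [0.6871, -0.1046, 0.1725]
tool_rot: [3.103, 0.483, 0.005]
ft_force: [-0.4, -0.8, 0.1]
grip_width: 0.36
grip_force: 10.0
```

Request:
step_arm:
  commands:
    - {"travel": [-0.001, -0.015, -0.01], "turn": [0, 0, 0]}
    - {"travel": [-0.003, -0.045, -0.01], "turn": [0, 0, 0]}
    - {"travel": [-0.005, -0.08, -0.01], "turn": [0, 0, 0]}
    - {"travel": [-0.007, -0.115, -0.01], "turn": [0, 0, 0]}
    - {"travel": [-0.01, -0.15, -0.01], "turn": [0, 0, 0]}

```text
time: 13.05
position: [0.6293, 0.0376, 0.1781]
tool_rot: [-3.103, -0.485, 0.003]
ft_force: [0.9, -0.1, -0.4]
grip_width: 0.362
grip_force: 10.0
```

Request:
step_arm:
  commands:
    - {"travel": [-0.002, -0.035, 0], "turn": [0, 0, 0]}
    - {"travel": [-0.004, -0.07, 0], "turn": [0, 0, 0]}
    - {"travel": [-0.006, -0.105, 0], "turn": [0, 0, 0]}
    - {"travel": [-0.009, -0.14, 0], "turn": [0, 0, 0]}
    - {"travel": [-0.011, -0.175, 0], "turn": [0, 0, 0]}

```text
time: 13.55
position: [0.5651, 0.2004, 0.1782]
tool_rot: [3.104, 0.485, -0.003]
ft_force: [-0.2, -0.4, -0.7]
grip_width: 0.358
grip_force: 10.0
```

Request:
step_arm:
  commands:
    - {"travel": [-0.002, -0.035, 0], "turn": [0, 0, 0]}
    - {"travel": [-0.005, -0.07, 0], "turn": [0, 0, 0]}
    - {"travel": [-0.008, -0.105, 0], "turn": [0, 0, 0]}
    - {"travel": [-0.01, -0.14, 0], "turn": [0, 0, 0]}
    - {"travel": [-0.011, -0.171, 0], "turn": [0, 0, 0]}

```text
time: 14.05
position: [0.5021, 0.3602, 0.1783]
tool_rot: [3.103, 0.487, -0.003]
ft_force: [0.5, 0.3, 0.9]
grip_width: 0.363
grip_force: 10.0
```

Request:
step_arm:
  commands:
    - {"travel": [0, 0, 0], "turn": [0, 0, 0]}
    - {"travel": [0, 0, 0], "turn": [0, 0, 0]}
    - {"travel": [0, 0, 0], "turn": [0, 0, 0]}

```text
time: 14.35
position: [0.5051, 0.3566, 0.1783]
tool_rot: [3.103, 0.481, -0.001]
ft_force: [0.4, 0.3, -1.2]
grip_width: 0.365
grip_force: 10.0
```

Run:
```python
from h import *
s,a=snap('wrist','w6.png');_,b=snap('side','s6.png');_,c=snap('top','t6.png');print(s['time'],s['position'],s['grip_width'],s['ft_force'])
B=cv2.resize(b[120:270,100:300],(400,300))
o=np.zeros((600,800,3),np.uint8);o[:300,:400]=cv2.resize(a,(400,300));o[:300,400:]=B;o[300:,:400]=cv2.resize(c,(400,300))
cv2.imwrite('pics/m6.png',o[:,:,::-1])
```

```text
14.35 [0.50508784 0.35663615 0.17834976] 0.3646117536033029 [ 0.37596779  0.25820437 -1.23542432]
```

View pics/m6.png

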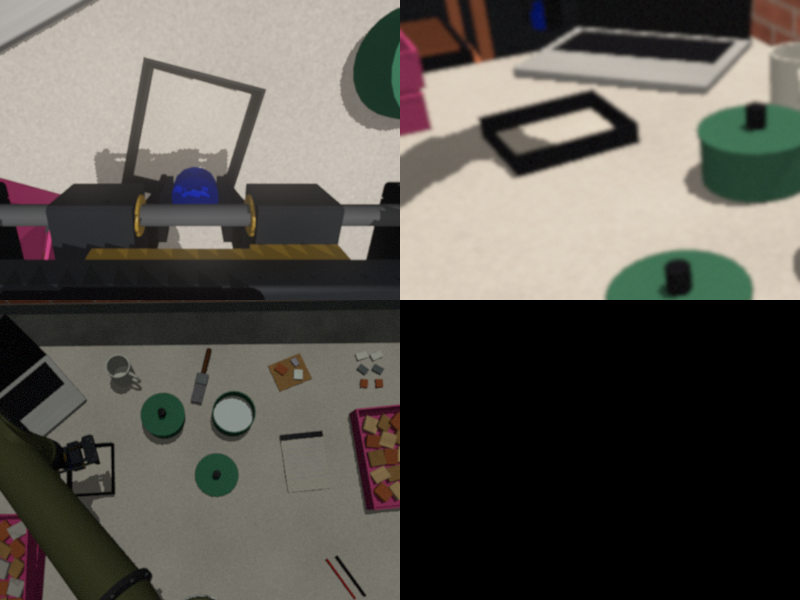

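The pot is held upright and the lid lies flat on the table, knob up. In full-size wrist pixels, the tray's corners are at about (205,81) and (371,128), with the right wall running down to about (322,268).

Run:
```python
from h import *
s=ctrl.get_state();print(s['position'])
for u,v in [(205,81),(371,128),(322,268),(174,260)]: p=atz('wrist',u,v,.03,s);print(p.round(3),intool(p,s).round(3))
```

```text
[0.50570404 0.35645495 0.17873007]
[0.585 0.441 0.03 ] [ 0.101 -0.057  0.149]
[0.591 0.295 0.03 ] [0.063 0.084 0.149]
[0.453 0.29  0.03 ] [-0.07   0.047  0.149]
[0.418 0.429 0.03 ] [-0.061 -0.096  0.149]
```

Request:
step_arm:
  commands:
    - {"travel": [0, -0.004, 0.02], "turn": [0, 0, 0]}
    - {"travel": [0, -0.004, 0.055], "turn": [0, 0, 0]}
    - {"travel": [0, -0.004, 0.09], "turn": [0, 0, 0]}
    - {"travel": [0, -0.004, 0.12], "turn": [0, 0, 0]}
    - {"travel": [0, -0.004, 0.135], "turn": [0, 0, 0]}

```text
time: 15.0
position: [0.503, 0.3595, 0.041]
tool_rot: [3.102, 0.48, -0.006]
ft_force: [0.4, 0.5, -1.1]
grip_width: 0.36
grip_force: 10.0
```

Request:
step_arm:
  commands:
    - {"travel": [0, 0, 0.004], "turn": [0, 0, 0]}
    - {"travel": [0, 0, 0.008], "turn": [0, 0, 0]}
    - {"travel": [0, 0, 0.012], "turn": [0, 0, 0]}
    - {"travel": [0, 0, 0.015], "turn": [0, 0, 0]}
    - {"travel": [0, 0, 0.015], "turn": [0, 0, 0]}

```text
time: 15.5
position: [0.5041, 0.3619, 0.0294]
tool_rot: [-3.104, -0.483, -0.001]
ft_force: [0.4, -1.0, -1.4]
grip_width: 0.361
grip_force: 10.0
```

Request:
step_arm:
  commands:
    - {"travel": [0, 0, 0.0015], "turn": [0, 0, 0]}
    - {"travel": [0, 0, 0.003], "turn": [0, 0, 0]}
    - {"travel": [0, 0, 0.003], "turn": [0, 0, 0]}
    - {"travel": [0, 0, 0.003], "turn": [0, 0, 0]}

```text
time: 15.9
position: [0.5039, 0.3617, 0.026]
tool_rot: [3.104, 0.483, -0.0]
ft_force: [1.0, 0.3, -0.1]
grip_width: 0.363
grip_force: 10.0
```

Request:
step_arm:
  commands:
    - {"travel": [0, 0, 0.001], "turn": [0, 0, 0]}
    - {"travel": [0, 0, 0.002], "turn": [0, 0, 0]}
    - {"travel": [0, 0, 0.003], "turn": [0, 0, 0]}
    - {"travel": [0, 0, 0.004], "turn": [0, 0, 0]}
    - {"travel": [0, 0, 0.004], "turn": [0, 0, 0]}

```text
time: 16.4
position: [0.5037, 0.3616, 0.0218]
tool_rot: [3.104, 0.483, -0.001]
ft_force: [-0.3, -0.2, -0.2]
grip_width: 0.363
grip_force: 10.0
```

Request:
step_arm:
  commands:
    - {"travel": [0, 0, 0.0005], "turn": [0, 0, 0]}
    - {"travel": [0, 0, 0.001], "turn": [0, 0, 0]}
    - {"travel": [0, 0, 0.001], "turn": [0, 0, 0]}
    - {"travel": [0, 0, 0.001], "turn": [0, 0, 0]}

```text
time: 16.8
position: [0.5039, 0.3617, 0.021]
tool_rot: [3.104, 0.483, -0.0]
ft_force: [-0.2, -0.9, -0.2]
grip_width: 0.363
grip_force: 10.0
```

Request:
step_arm:
  commands:
    - {"travel": [0, 0, 0.0005], "turn": [0, 0, 0]}
    - {"travel": [0, 0, 0.001], "turn": [0, 0, 0]}
    - {"travel": [0, 0, 0.001], "turn": [0, 0, 0]}
    - {"travel": [0, 0, 0.001], "turn": [0, 0, 0]}

```text
time: 17.2
position: [0.5038, 0.3617, 0.02]
tool_rot: [3.104, 0.483, -0.0]
ft_force: [0.2, -0.0, -0.4]
grip_width: 0.357
grip_force: 10.0
```

Request:
step_arm:
  commands:
    - {"travel": [0, 0, 0.0005], "turn": [0, 0, 0]}
    - {"travel": [0, 0, 0.0005], "turn": [0, 0, 0]}
    - {"travel": [0, 0, 0.0005], "turn": [0, 0, 0]}

```text
time: 17.5
position: [0.5039, 0.3617, 0.0195]
tool_rot: [3.104, 0.483, 0.0]
ft_force: [-0.5, 0.1, 0.2]
grip_width: 0.36
grip_force: 10.0
```

Request:
step_arm:
  commands:
    - {"travel": [0, 0, 0.0005], "turn": [0, 0, 0]}
    - {"travel": [0, 0, 0.0005], "turn": [0, 0, 0]}
    - {"travel": [0, 0, 0.0005], "turn": [0, 0, 0]}

```text
time: 17.8
position: [0.5039, 0.3617, 0.0191]
tool_rot: [3.104, 0.483, 0.0]
ft_force: [-0.8, -0.2, 0.2]
grip_width: 0.359
grip_force: 10.0
```

Request:
step_arm:
  commands:
    - {"travel": [0, 0, 0.0005], "turn": [0, 0, 0]}
    - {"travel": [0, 0, 0.0005], "turn": [0, 0, 0]}
    - {"travel": [0, 0, 0.0005], "turn": [0, 0, 0]}

```text
time: 18.1
position: [0.5039, 0.3618, 0.0191]
tool_rot: [3.104, 0.483, 0.0]
ft_force: [-1.5, -1.3, 6.4]
grip_width: 0.364
grip_force: 10.0
```

Request:
step_arm:
  commands:
    - {"travel": [0, 0, 0.0005], "turn": [0, 0, 0]}
    - {"travel": [0, 0, 0.0005], "turn": [0, 0, 0]}
    - {"travel": [0, 0, 0.0005], "turn": [0, 0, 0]}

```text
time: 18.4
position: [0.504, 0.3618, 0.019]
tool_rot: [3.104, 0.483, 0.001]
ft_force: [-3.0, -2.1, 8.8]
grip_width: 0.362
grip_force: 10.0
```

Contact. I'll ease off, release and retreat.

Request:
step_arm:
  commands:
    - {"travel": [0, 0, -0.0007], "turn": [0, 0, 0]}
    - {"travel": [0, 0, -0.0007], "turn": [0, 0, 0]}
    - {"travel": [0, 0, -0.0007], "turn": [0, 0, 0]}

```text
time: 18.7
position: [0.504, 0.3618, 0.0191]
tool_rot: [3.104, 0.483, 0.0]
ft_force: [-1.8, -1.0, 5.6]
grip_width: 0.362
grip_force: 10.0
```

Request:
step_arm:
  commands:
    - {"travel": [0, 0, 0], "turn": [0, 0, 0]}
    - {"travel": [0, 0, 0], "turn": [0, 0, 0]}
    - {"travel": [0, 0, 0], "turn": [0, 0, 0]}
    - {"travel": [0, 0, 0], "turn": [0, 0, 0]}
    - {"travel": [0, 0, 0], "turn": [0, 0, 0]}
  gripper: 0.6

```text
time: 19.2
position: [0.5039, 0.3616, 0.0186]
tool_rot: [3.104, 0.483, -0.0]
ft_force: [0.1, -0.8, 2.1]
grip_width: 0.586
grip_force: 0.6
```

Request:
step_arm:
  commands:
    - {"travel": [0, 0, -0.01], "turn": [0, 0, 0]}
    - {"travel": [0, 0, -0.03], "turn": [0, 0, 0]}
    - {"travel": [0, 0, -0.07], "turn": [0, 0, 0]}
    - {"travel": [0, 0, -0.11], "turn": [0, 0, 0]}
    - {"travel": [0, 0, -0.15], "turn": [0, 0, 0]}

```text
time: 19.7
position: [0.5036, 0.3614, 0.1706]
tool_rot: [3.104, 0.483, -0.0]
ft_force: [0.5, 0.4, -0.2]
grip_width: 0.601
grip_force: 0.0
```

Request:
step_arm:
  commands:
    - {"travel": [0, 0, -0.03], "turn": [0, 0, 0]}
    - {"travel": [0, 0, -0.05], "turn": [0, 0, 0]}
    - {"travel": [0, 0, -0.05], "turn": [0, 0, 0]}
    - {"travel": [0, 0, -0.05], "turn": [0, 0, 0]}
    - {"travel": [0, 0, -0.05], "turn": [0, 0, 0]}

```text
time: 20.2
position: [0.5033, 0.361, 0.2172]
tool_rot: [3.103, 0.483, -0.003]
ft_force: [-0.6, -0.6, -0.8]
grip_width: 0.601
grip_force: 0.0
```

Run:
```python
from h import *
s,a=snap('wrist','w7.png');_,b=snap('side','s7.png');print(s['time'],s['position'],s['grip_width'],s['ft_force'])
o=np.hstack([cv2.resize(a,(400,300)),cv2.resize(b[100:310,80:360],(400,300))]);cv2.imwrite('pics/m7.png',o[:,:,::-1])
```

```text
20.2 [0.50326943 0.36098976 0.21720989] 0.6013502793703426 [-0.56924767 -0.56403797 -0.82968648]
```

View pics/m7.png

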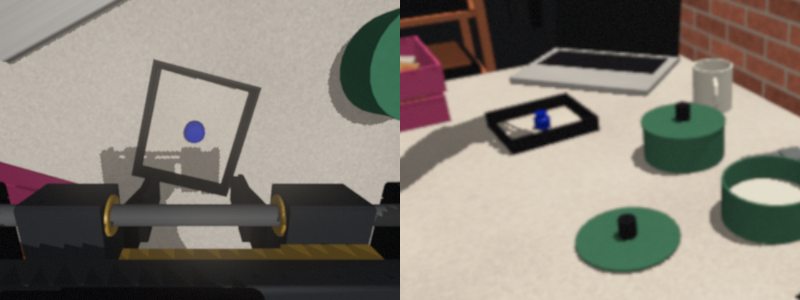

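The pot stands upright mid-tray, at about (194,132) in the left half. The lid lies flat on the table, knob up, and the gripper is clear.

```bash
python3 -c "
from bench import ctrl
print(ctrl.close_job())"
```

```text
the job is handed in; nothing more can be done
None
```

The ink pot was in the right-hand tin and now stands upright in the tray, its lid lies flat on the table with the knob up, and I handed the job in at about 20 s; I left the left-hand tin closed because the first lid settled it.

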